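Hook the parts tray on the bench bar and slide it to its marker

TASK

Take the steel parts tray standing on the wooden block by its slanting grip and hook it over the rack's bar, in the open gap between the two keeper strips and with its grip still on the robot's side of the bar. Then slide it along the bar, under the strip, until it is centred on the marker with the diamond-shaped head (not the round one), and let it hang there freely on its own. Keep the tray level all the way so that the bolts stay in it, and leave everything else on the bench where it is.

Things in the scene. Friction and masses are not known exactly. Their poses are not given: they have to be found in the camera images.
- tray: Bare steel hook-on parts tray standing on a wooden block: tray 80 (x) x 110 (y) x 30 mm, about 0.25 kg, bolts inside. From its front (-x) a strap 30 mm wide bends into a hook above its middle: upside-down V, outer top 153 mm up, front leg at x=-16, rear tip at x=+16 to 20 reaching down to 112 mm; mouth 27 mm wide, open downward. Origin: centre of underside; x from grip side to rear, z up.
- tray_hook (a point): Point inside the tray's hook where the bar's centre line lies once seated: (0, 0, 137.5) mm in the tray's frame, axes as the tray's. To get the rear tip over the bar, the tray must be at least 33 mm above its seated height; 45 mm is comfortable.
- tray_grip (a point): Point to hold on the tray's black rubber grip, a flat bar 16 mm thick (along y), 22 mm wide, 86 mm long, that leans 32 degrees from vertical towards the tray's -x (robot side). The point is on its axis, 28 mm below its free end, at (-67, 0, 105) mm in the tray's frame, axes as the tray's. Pinch it across y, fingers pointing down along it (tool tilted about 32 degrees), firmly: about 40 N.
- rack: Fixed steel rack, 555 mm wide, at the far part of the bench: two 25 mm posts carry a round bar along y. Above it a full-width lamp batten, 12 to 56 mm to the robot's side of the bar, 325 to 355 mm above the bench: a vertical gripper is blocked at the bar, a tilted one is not. A sill 70 to 100 mm behind the bar bears the markers. Origin: on the bench under the bar's middle; x away from the robot.
- rail (a point): Middle of the bar, on its centre line, 230 mm above the bench; bar 14 mm thick, along y, 252 mm free either side; axes as the rack's. Flat keeper strips 20 mm wide lie over the bar from y=80 mm outwards on both sides, undersides 28 mm above the bar's centre: a hook goes on only in the 160 mm gap between them, then slides along beneath a strip with 12 mm to spare.
- mark: The target marker: upright steel strip fixed on the rack's sill, 85 mm behind the bar, with a flat diamond-shaped head 65 mm across, 125 mm above its foot and tipped back 45 degrees to face up and to the rear. It is 120 to 170 mm left or right of the bar's middle. Origin: centre of its foot, 12 mm above the bench; axes as the rack's. The tray's hook belongs at this marker's y.
- round_mark: The other marker, not the target: the same strip with a round head 58 mm across, on the other side of the gap. Origin: centre of its foot; axes as the rack's.
- block: Plain wooden block fixed to the bench, 100 (x) x 130 (y) x 60 mm high, left or right of the middle; the tray starts standing on it. Origin: centre of its underside.
- tin: Closed plain metal tin, 72 mm diameter, 85 mm high, on the bench on the other side from the tray. Origin: centre of its underside. Leave alone.
- clamp: Blue C-clamp lying flat between tray and tin, about 160 x 80 mm, 22 mm high. Origin: underside, middle of its frame. Leave alone.
- hammer: Hammer lying on the bench to the right, nearer the robot. Origin: underside. Leave alone.
- wrench: Wrench lying on the bench to the left, nearer the robot. Origin: underside. Leave alone.
- jar: Lidded jar, 64 mm diameter, 100 mm high, at the left beside the rack. Origin: centre of its underside. Leave alone.
Mind the look-alikes: they are no part of the job. What is meant by the tray is not yellow, and is the larger of those in its own colour.

How it is judged:
By the outcome, as a careful person would: the job done as asked, in the order asked, and still so for the second after the job is handed in, with the robot touching nothing.
It also fails if it takes over 48 s, if anything falls off the work surface, if the arm or the gripper's body presses on something with over 40 N, if the wrist force passes 120 N, or if a joint passes its speed limit or range.

ROBOT

A 7-joint arm with a two-finger parallel gripper is mounted at the origin on the work surface. World frame = base frame: x ahead of the robot, y to its left, z up, the work surface at z = 0. Lengths are in m, angles in rad, forces in N, time in s.
With the tool pointing down it reaches from about 0.4 to 0.85 m from the base axis. Payload 10.4 kg.
Tool frame: the origin (TCP) lies at the very end of the fingers, on their centre line; the grasp point (between the pads) lies 19 mm behind it; z points along the fingers, y is the line along which they close (so a half turn about z gives the same grasp; the last joint's range is limited). The gripper opens to 87 mm and grips with 3 to 60 N. Pads are 19 mm wide; open, the fingers measure 117 mm over their backs; the gripper's body (75 mm by 190 mm) begins 51 mm behind the grasp point.
Start: joints at [-1.352, 0.332, -0.065, 1.46, 0.022, 1.35, -0.088], TCP at [0.15, 0.607, 0.223] pointing down, gripper open.
Joint ranges: [-2.6, 2.6], [-0.5, 2.12], [-1.47, 1.34], [0.16, 2.42], [-1.27, 4.41], [0.06, 2.06], [-2.6, 2.6]. Speed limits (rad/s): [2.22, 2.22, 2.79, 2.79, 3.14, 3.14, 3.14].

INTERFACE

Orientations are given as a unit quaternion [x, y, z, w].
In Python, from bench import status, camera, order gives the robot as it stands.
- The arm moves only by the tool jog_arm, never from a script. Its argument "plan" is a list of rows, each a list of 7 numbers: the turn, a rotation vector about the tool's x, y, z in rad, then the shift along the tool's x, y, z in mm, then the opening, from -1 (shut) to 1 (fully open). A call has 1 to 12 rows; each row is the pose to reach, as a shift and turn from the pose commanded when the call began, along the tool's axes at that moment; what a row does not reach only later rows make up. A row lasts 1/10 s, in which the tool goes at most 50 mm and 8.59 degrees, less where a joint would pass 70% of its speed; a pose out of reach is approached as far as the arm can. A call with a gripper value outside its range is refused whole. The fingers move at their own pace and stop on an object; "squeeze" is the grip in N (left out, the last holds). Time passes only in rows, so rows that repeat a pose let the fingers close. It gives the time, the measured TCP pose, the force, the opening and the grip force at its end, in the units of the state.
- status.read_state(): the state, without advancing time (a new reading comes with each control period).
- camera(name): name is "scene" or "top" or "wrist"; returns a dict with "image" (400x640x3 uint8, red, green, blue), "z_map" (400x640 float32, m along the optical axis (not along the pixel's ray), 0 where there is no reading), "fx", "fy", "cx", "cy" (pixels), "world_from_camera" (4x4, takes a point from camera to world coordinates); the wrist camera has in their place "mount" (4x4, takes a point from camera to tool coordinates, whose origin is the TCP and whose axes are the flange's). Camera axes: x right, y down, z forward; pixel columns grow to the right and rows downward; lengths in m; the calibration is good to about 2 mm. The wrist camera is an equidistant fisheye: a pixel r from the principal point sees the ray r / f radians off the axis. A picture is of the moment at which its call begins: read the wrist's pose just before it.
- order.close_job(): hands the job in; it is judged then, once.
The state is a dict: "time": time; "joint_positions": joint angles; "joint_vel": joint speeds; "joint_torque": joint torques, N m; "ee_pos": TCP position; "eef_rot": TCP orientation; "ft_force": force on the tool from outside, world axes, zero at the start; "torque": the same for the moment, N m; "width": finger opening in m; "grip_force": force on a finger pad.
Only numpy, scipy, OpenCV 4.12 (cv2) and the standard library are available. Lean on these libraries where they do the work, as an engineer would, in place of code of your own. Each camera call takes 0.05 s, during which the arm holds its last target. There are 200 camera calls.

## Working session

There is one attempt and no reset: what is moved stays moved. The work goes in short steps, Python scripts to look and compute and a tool call to move; the robot and the scene stay as the last step left them, time stands still between calls to the robot, and variables do not carry over. Pictures are saved under pics/ and viewed, at most 10 in all, crops included, and the job is handed in when it is done.

Besides the shell and the picture viewer there is one more tool, called after ">>>" by a JSON object that holds its "name" and its "arguments". jog_arm: Moves the arm, as the interface text tells. Its arguments: {"type":"object","properties":{"plan":{"type":"array"},"squeeze":{"type":"number"}},"required":["plan"]}

```bash
mkdir -p pics
python3 - <<'E'
from bench import status,camera
import cv2,numpy as np
s=status.read_state();print(s)
for n in("scene","top"):
    c=camera(n);np.savez(f"pics/{n}0.npz",**c);cv2.imwrite(f"pics/{n}0.png",c["image"][...,::-1]);print(n,c["fx"],c["cx"],c["cy"],c["world_from_camera"].round(3).tolist())
E
```

```text
{'time': 0.0, 'joint_positions': array([-1.35160171,  0.33286981, -0.06470348,  1.46095216,  0.02161115,
        1.34990376, -0.08849752]), 'joint_vel': array([-0.00016681,  0.00091318, -0.00236913, -0.00040734, -0.00118919,
       -0.00183423, -0.00032346]), 'joint_torque': array([ 4.29036472e-04, -6.23263478e+01,  2.49430194e-02, -3.89888048e+01,
       -6.12465804e-02,  3.98650439e-02,  1.15671151e-04]), 'ee_pos': array([0.14956692, 0.60643374, 0.22175007]), 'eef_rot': array([ 1.20588368e-01,  9.92702337e-01, -7.16934360e-04, -4.82245411e-05]), 'ft_force': array([-0.80029245, -0.16941287,  0.1404865 ]), 'torque': array([ 0.01001675, -0.01217545, -0.00161578]), 'grip_force': 0.0, 'width': 0.08703338195914606}
scene 502.7887152605473 325.3827356164344 208.08264711714662 [[-0.716, 0.542, -0.441, 1.127], [0.698, 0.55, -0.458, 0.619], [-0.005, -0.635, -0.772, 1.178], [0.0, 0.0, 0.0, 1.0]]
top 494.65216376354454 316.43864651559835 200.7343910183222 [[-0.023, -0.981, 0.192, 0.28], [-1.0, 0.026, 0.014, 0.007], [-0.019, -0.192, -0.981, 1.451], [0.0, 0.0, 0.0, 1.0]]
```

View pics/scene0.png

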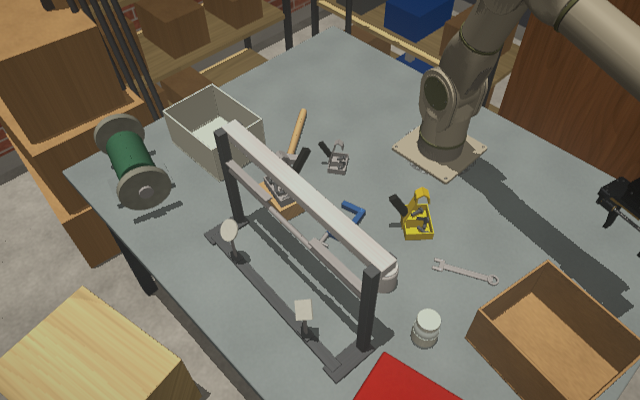

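View pics/top0.png

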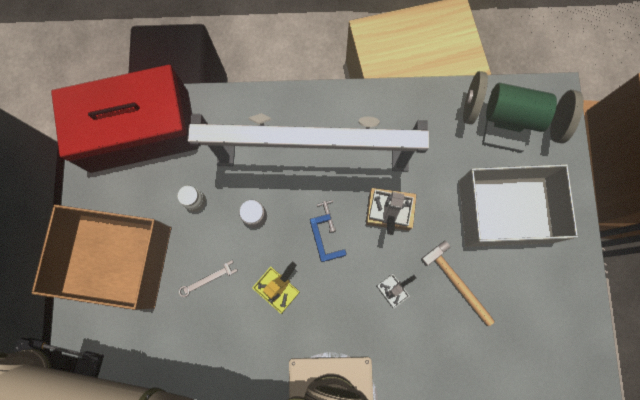

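The scene view shows the rack with a round head at (230,230) and a squarish (diamond) head at (303,310). The top view has three things that could be taken for the tray:
- steel tray on the wooden block, (390,208)
- small steel tray on the bench, (393,290)
- yellow tray, (277,290)

The one on the block fits the description: it isn't yellow, it's the larger steel one, and it stands on the block. I'll check it in one close crop and measure.

```bash
cat > h.py <<'E'
import numpy as np,cv2
def cloud(c):
    z=c["z_map"];v,u=np.mgrid[:400,:640]
    P=np.stack([(u-c["cx"])/c["fx"]*z,(v-c["cy"])/c["fy"]*z,z],-1)
    W=c["world_from_camera"];P=P@W[:3,:3].T+W[:3,3];P[z==0]=np.nan;return P
E
python3 - <<'E'
from h import *
T=dict(np.load("pics/top0.npz"));S=dict(np.load("pics/scene0.npz"))
r=lambda i,y,x,h,w,f:cv2.resize(i[y:y+h,x:x+w],None,fx=f,fy=f,interpolation=cv2.INTER_CUBIC)
a=r(T["image"],180,350,75,100,4);b=r(S["image"],200,190,150,150,2)
o=np.zeros((300,720,3),np.uint8);o[:300,:400]=a;o[:300,400:700]=b
cv2.imwrite("pics/crop1.png",o[...,::-1])
PT=cloud(T);PS=cloud(S)
for n,P,(u,v) in [("tray",PT,(390,208)),("bench",PT,(330,300)),("diam",PS,(303,310)),("round",PS,(230,230)),("mL",PT,(260,120)),("mR",PT,(370,122)),("batten",PT,(310,137))]:
    print(n,P[v,u].round(4))
# tops by height around the tray (top view)
Q=PT[170:250,350:430].reshape(-1,3);I=T["image"][170:250,350:430].reshape(-1,3)
print(np.histogram(Q[:,2],bins=np.arange(0,.26,.01)))
for lo,hi in((.05,.066),(.083,.096),(.19,.225)):
    m=(Q[:,2]>lo)&(Q[:,2]<hi);A=Q[m];print(lo,hi,m.sum(),A.min(0).round(3),A.max(0).round(3),cv2.minAreaRect(A[:,:2].astype(np.float32)*1000))
for n,P in(("top",PT),("scene",PS)):
    R=P.reshape(-1,3)
    R=R[(R[:,0]>.55)&(R[:,0]<.9)&(abs(R[:,1])<.4)]
    b=R[(R[:,2]>.35)&(R[:,2]<.362)];print(n,"batten",len(b),np.median(b,0).round(4),cv2.minAreaRect(b[:,:2].astype(np.float32)*1000))
    k=R[(R[:,2]>.255)&(R[:,2]<.268)];print("keeper",len(k), len(k) and (k.min(0).round(3),k.max(0).round(3)))
    bar=R[(R[:,2]>.233)&(R[:,2]<.242)];print("bar",len(bar),len(bar) and (bar.min(0).round(3),bar.max(0).round(3),np.median(bar,0).round(4)))
for u0,v0 in((303,310),(230,230)):
    w=PS[v0-18:v0+18,u0-18:u0+18].reshape(-1,3);w=w[(w[:,2]>.105)&(w[:,2]<.175)]
    print("mark",len(w),w.min(0).round(3),w.max(0).round(3),w.mean(0).round(4))
E
```

```text
tray [ 0.507  -0.1676  0.1679]
bench [ 0.2727 -0.0047  0.    ]
diam [0.7802 0.1817 0.1345]
round [ 0.7602 -0.1188  0.1375]
mL [0.7688 0.1776 0.1464]
mR [ 0.7525 -0.1272  0.1504]
batten [0.6462 0.0342 0.3536]
(array([1809,   33,   23,   30,   24,  350,  491,  169,  148,   53,    5,
          8,   13,   34,   28,   38,   46,   27,   52,   61,  113,   23,
          0,    0,    0]), array([0.  , 0.01, 0.02, 0.03, 0.04, 0.05, 0.06, 0.07, 0.08, 0.09, 0.1 ,
       0.11, 0.12, 0.13, 0.14, 0.15, 0.16, 0.17, 0.18, 0.19, 0.2 , 0.21,
       0.22, 0.23, 0.24, 0.25]))
0.05 0.066 779 [ 0.47  -0.259  0.05 ] [ 0.587 -0.115  0.066] ((528.2979125976562, -186.94662475585938), (130.14505004882812, 100.92239379882812), 80.43284606933594)
0.083 0.096 159 [ 0.472 -0.245  0.083] [ 0.576 -0.121  0.096] ((523.0804443359375, -181.9258270263672), (110.1976089477539, 84.53581237792969), 76.66841888427734)
0.19 0.225 197 [ 0.443 -0.198  0.19 ] [ 0.543 -0.156  0.215] ((493.29736328125, -175.18954467773438), (30.46843910217285, 101.31859588623047), 76.6277847290039)
top batten 4500 [0.6503 0.0367 0.3541] ((660.093505859375, 39.82218933105469), (559.0194702148438, 73.18594360351562), 86.74906921386719)
keeper 0 0
bar 0 0
scene batten 3347 [0.6563 0.1087 0.3518] ((664.4710693359375, 41.133758544921875), (559.5521240234375, 69.00170135498047), 86.70296478271484)
keeper 1190 (array([ 0.659, -0.238,  0.255]), array([0.715, 0.317, 0.268]))
bar 273 (array([ 0.674, -0.237,  0.233]), array([0.714, 0.317, 0.242]), array([0.6896, 0.0808, 0.2344]))
mark 354 [0.756 0.151 0.113] [0.803 0.214 0.158] [0.7798 0.1828 0.1361]
mark 317 [ 0.74  -0.153  0.111] [ 0.783 -0.092  0.157] [ 0.762  -0.1218  0.1358]
```

View pics/crop1.png

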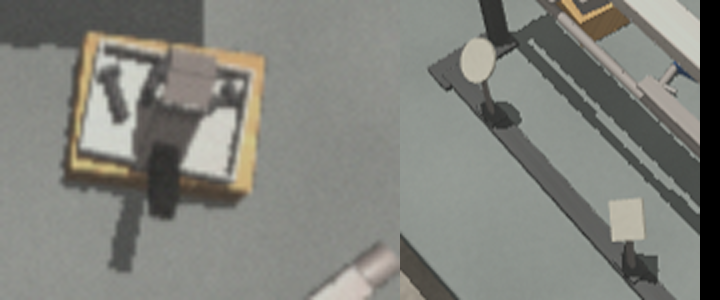

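The crop shows the bare steel tray with bolts, hook and black grip on the block. The diamond head is the right one in the scene view, which is +y (robot's left), and the round one is at −y. Next I'll refine the tray and bar poses.

Run:
```python
from h import *
from bench import camera
T=dict(np.load("pics/top0.npz"));S=dict(np.load("pics/scene0.npz"))
PT=cloud(T);PS=cloud(S)
print(camera("wrist")["mount"].round(3).tolist())
rect=lambda A:cv2.minAreaRect(A[:,:2].astype(np.float32)*1000)
def near(P,I,x,y,rad,lo,hi):
    R=P.reshape(-1,3);C=I.reshape(-1,3).astype(int)
    m=(np.hypot(R[:,0]-x,R[:,1]-y)<rad)&(R[:,2]>lo)&(R[:,2]<hi);return R[m],C[m]
for n,P,I in(("top",PT,T["image"]),("scene",PS,S["image"])):
    A,C=near(P,I,.52,-.18,.13,.2,.23);print(n,"hooktop",len(A),A.mean(0).round(4),rect(A))
    A,C=near(P,I,.46,-.17,.09,.12,.2);d=C.max(1)<65;A=A[d];A=A[A[:,0]<.505]
    if len(A)<8:continue
    print(" grip",len(A),A.mean(0).round(4),A.min(0).round(3),A.max(0).round(3))
    for z in np.arange(.12,.2,.01):
        B=A[(A[:,2]>=z)&(A[:,2]<z+.01)]
        if len(B)>2:print("  ",z.round(2),len(B),B.mean(0).round(4),np.ptp(B,0).round(3))
    A,C=near(P,I,.523,-.182,.09,.084,.096);print(" rim",rect(A))
# rack: fit the bar line in scene cloud
u=np.array([.0572,.9984]);v=np.array([.9984,-.0572])
R=PS.reshape(-1,3);R=R[(R[:,0]>.6)&(R[:,0]<.75)]
s=R[:,:2]@u;t=R[:,:2]@v
for nm,lo,hi in(("keep",.2585,.267),("bar",.228,.241)):
    m=(R[:,2]>lo)&(R[:,2]<hi);
    for a in np.arange(-.2,.34,.05):
        q=m&(s>a)&(s<a+.05)
        if q.sum()>4:print(nm,a.round(2),q.sum(),t[q].min().round(4),np.median(t[q]).round(4),t[q].max().round(4),np.median(R[q,2]).round(4))
m=(R[:,2]>.2585)&(R[:,2]<.267);ss=np.sort(s[m]);i=np.argmax(np.diff(ss));print("gap s",ss[i],ss[i+1],"ends",ss[0],ss[-1])
for u0,v0 in((303,310),(230,230)):
    w=PS[v0-20:v0+20,u0-20:u0+20].reshape(-1,3);w=w[(w[:,2]>.105)&(w[:,2]<.175)];S_=w[:,:2]@u
    print("mark s",S_.min(),S_.max(),S_.mean(),"t",(w[:,:2]@v).mean(),w[:,2].mean())
    ww=PT.reshape(-1,3);k=(ww[:,2]>.12)&(ww[:,2]<.175)&(np.hypot(ww[:,0]-w[:,0].mean(),ww[:,1]-w[:,1].mean())<.05);x=ww[k][:,:2]@u;print("  top",k.sum(),x.min(),x.max())
tin=PT[212,252];print("tin",tin,"jar",PT[198,190])
```

```text
[[-0.0, -0.962, -0.274, 0.076], [1.0, -0.0, -0.0, 0.0], [0.0, -0.274, 0.962, -0.163], [0.0, 0.0, 0.0, 1.0]]
top hooktop 136 [ 0.5235 -0.1819  0.2062] ((524.0726928710938, -182.52947998046875), (30.34731101989746, 35.730499267578125), 77.36211395263672)
 grip 119 [ 0.4628 -0.1655  0.1712] [ 0.439 -0.178  0.12 ] [ 0.492 -0.156  0.197]
   0.12 4 [ 0.4824 -0.1642  0.1259] [0.016 0.004 0.009]
   0.13 8 [ 0.4889 -0.1719  0.1371] [0.003 0.013 0.002]
   0.14 7 [ 0.4799 -0.1669  0.1447] [0.02  0.016 0.007]
   0.15 16 [ 0.476  -0.1673  0.1539] [0.025 0.017 0.008]
   0.16 16 [ 0.469  -0.1665  0.165 ] [0.025 0.019 0.009]
   0.17 12 [ 0.464  -0.1658  0.1748] [0.021 0.019 0.007]
   0.18 35 [ 0.4493 -0.1626  0.1863] [0.024 0.016 0.01 ]
   0.19 21 [ 0.4506 -0.1654  0.1924] [0.013 0.015 0.007]
 rim ((523.02783203125, -181.9647979736328), (110.08540344238281, 84.4859390258789), 76.57177734375)
scene hooktop 58 [ 0.5264 -0.1792  0.2053] ((524.0189208984375, -179.59466552734375), (33.4675178527832, 21.65989112854004), 78.5593490600586)
 grip 210 [ 0.4695 -0.1633  0.1595] [ 0.441 -0.18   0.121] [ 0.496 -
[... 1130 characters left out ...]
6843 0.6897 0.2325
bar 0.1 101 0.676 0.685 0.6908 0.2324
bar 0.15 66 0.6823 0.6866 0.691 0.2318
bar 0.2 72 0.6826 0.6866 0.6912 0.2322
bar 0.25 68 0.6835 0.6867 0.6901 0.232
bar 0.3 65 0.6824 0.6886 0.6953 0.232
gap s -1.1593547352060394 -0.19830439042997763 ends -1.267173668255175 0.35603008503491557
mark s 0.19494125375998786 0.2582849252957893 0.22707195493743193 t 0.7680565027059076 0.1360797006388041
  top 146 0.19222683098415996 0.25713331977427617
mark s -0.10960963837776551 -0.048633701619236476 -0.07802761882897956 t 0.7677418013899303 0.13581225629356647
  top 170 -0.10972340479794633 -0.05395905776045209
tin [0.52025347 0.20821736 0.08541726] jar [0.56139288 0.37944867 0.1028113 ]
```

```bash
cat >> h.py <<'E'
from scipy.spatial.transform import Rotation as R_
from bench import status
TILT=np.deg2rad(32)
def rot(yaw,tilt=TILT):
    z=np.array([np.sin(tilt)*np.cos(yaw),np.sin(tilt)*np.sin(yaw),-np.cos(tilt)]);y=np.array([-np.sin(yaw),np.cos(yaw),0])
    return R_.from_matrix(np.stack([np.cross(y,z),y,z],1))
def go(*targets):
    s=status.read_state();R0=R_.from_quat(s["eef_rot"]);p0=s["ee_pos"]
    for p,R in targets: print((R0.inv()*R).as_rotvec().round(3),(R0.inv().apply(np.array(p)-p0)*1000).round(1))
E
python3 - <<'E'
from h import *
y=np.deg2rad(-13.2);G=rot(y);z=G.as_matrix()[:,2];g=np.array([.460,-.1665,.165])+.019*z
print(g,G.as_quat())
go(([.40,.33,.33],rot(0.2,.3)),([.44,.1,.33],rot(0,.5)),(g-.12*z,G),(g,G))
E
```

```text
[ 0.46980245 -0.16879914  0.14888709] [ 0.11048468  0.95489119 -0.03168097  0.27381064]
[-0.067 -0.295 -0.438] [-309.4 -208.7 -107.8]
[-0.061 -0.498 -0.236] [-403.3 -422.4 -107.6]
[-0.004 -0.558 -0.011] [-433.  -676.9  -28. ]
[-0.004 -0.558 -0.011] [-496.5 -676.1   73.8]
```

>>> {"name": "jog_arm", "arguments": {"plan": [[0, -0.05, 0, -40, -27, -25, 1], [0, -0.1, 0, -80, -54, -50, 1], [0, -0.15, 0, -120, -81, -75, 1], [0, -0.2, 0, -160, -108, -100, 1], [0, -0.25, 0, -200, -135, -105, 1], [0, -0.3, 0, -240, -165, -105, 1], [0, -0.34, 0, -275, -195, -105, 1], [0, -0.38, 0, -310, -225, -105, 1], [0, -0.42, 0, -335, -265, -105, 1], [0, -0.45, 0, -358, -308, -105, 1], [0, -0.48, 0, -378, -350, -105, 1], [0, -0.5, 0, -395, -395, -105, 1]]}}

```text
time: 1.35
ee_pos: [0.4387, 0.1266, 0.3271]
eef_rot: [0.117, 0.962, -0.03, 0.246]
ft_force: [0.3, -0.3, 0.7]
width: 0.087
grip_force: 0.0
```

Run:
```python
from h import *
s=status.read_state();print(s["time"],s["ee_pos"],s["joint_positions"].round(2))
y=np.deg2rad(-13.2);G=rot(y);z=G.as_matrix()[:,2];g=np.array([.460,-.1665,.165])+.019*z
go((g-.12*z,G),(g,G))
```

```text
1.35 [0.43867144 0.12657473 0.32707995] [-1.02 -0.43  0.24  2.05  0.55  1.28  0.44]
[-0.006 -0.058 -0.01 ] [   3.9 -280.    85.1]
[-0.006 -0.058 -0.01 ] [  -3.  -279.2  204.9]
```

>>> {"name": "jog_arm", "arguments": {"plan": [[-0.006, -0.03, -0.01, 1, -45, 10, 1], [-0.006, -0.058, -0.01, 2, -90, 20, 1], [-0.006, -0.058, -0.01, 3, -135, 30, 1], [-0.006, -0.058, -0.01, 4, -180, 40, 1], [-0.006, -0.058, -0.01, 4, -225, 60, 1], [-0.006, -0.058, -0.01, 4, -265, 75, 1], [-0.006, -0.058, -0.01, 4, -280, 85, 1], [-0.006, -0.058, -0.01, 4, -280, 85, 1], [-0.006, -0.058, -0.01, 4, -280, 85, 1], [-0.006, -0.058, -0.01, 4, -280, 85, 1]]}}

```text
time: 2.35
ee_pos: [0.4252, -0.1383, 0.2515]
eef_rot: [0.11, 0.956, -0.03, 0.27]
ft_force: [1.0, -0.3, 0.3]
width: 0.0864
grip_force: 0.0
```

Run:
```python
from h import *
from bench import camera
s=status.read_state();print(s["time"],s["ee_pos"],s["joint_positions"].round(2))
y=np.deg2rad(-13.2);G=rot(y);z=G.as_matrix()[:,2];g=np.array([.460,-.1665,.165])+.019*z
go((g,G))
c=camera("wrist");np.savez("pics/w1.npz",**c);cv2.imwrite("pics/w1.png",c["image"][...,::-1]);print(c["fx"],c["cx"],c["cy"])
# predicted pixel of grip top end centre, and grasp point
M=np.linalg.inv(c["mount"]);R0=R_.from_quat(s["eef_rot"])
for P in ([.4453,-.163,.1887],[.460,-.1665,.165],[.525,-.182,.213]):
    q=M[:3,:3]@R0.inv().apply(np.array(P)-s["ee_pos"])+M[:3,3];r=np.hypot(q[0],q[1]);th=np.arctan2(r,q[2]);print(c["cx"]+c["fx"]*th*q[0]/r,c["cy"]+c["fy"]*th*q[1]/r)
```

```text
2.35 [ 0.42520791 -0.13827135  0.2514989 ] [ 0.47 -0.5  -0.19  2.27 -0.16  0.81  1.7 ]
[ 0.002 -0.008 -0.   ] [ 10.7 -19.7 113.8]
309.70691628693146 322.3046856134313 206.1087397568429
296.45605885761114 204.3818847666566
298.99206997155784 196.1439047519199
300.56322061561497 283.283885467234
```

View pics/w1.png

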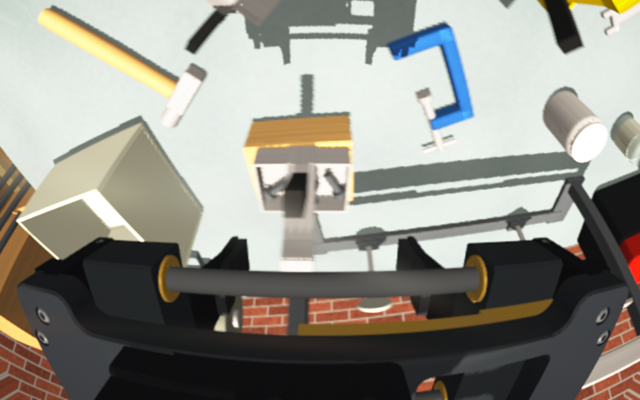

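The wrist view shows the grip (about (299,185)) and hook ((297,262)) between the fingers, matching the prediction sideways. Joint 2 is at its limit this far back, so I'll centre the tool while advancing.

>>> {"name": "jog_arm", "arguments": {"plan": [[0, -0.008, 0, 8, -10, 20, 1], [0, -0.008, 0, 10.5, -20, 45, 1], [0, -0.008, 0, 10.5, -20, 50, 1], [0, -0.008, 0, 10.5, -20, 50, 1], [0, -0.008, 0, 10.5, -20, 50, 1]]}}

```text
time: 2.9
ee_pos: [0.4387, -0.1588, 0.205]
eef_rot: [0.109, 0.955, -0.031, 0.274]
ft_force: [0.7, -0.9, -0.3]
width: 0.087
grip_force: 0.0
```

Run:
```python
from h import *
s=status.read_state();print(s["time"],s["ee_pos"],s["joint_positions"].round(2))
y=np.deg2rad(-13.2);G=rot(y);z=G.as_matrix()[:,2];g=np.array([.460,-.1665,.165])+.019*z
go((g,G))
```

```text
2.9 [ 0.43869446 -0.15877352  0.2050426 ] [ 0.46 -0.41 -0.15  2.33 -0.16  0.67  1.74]
[ 0.003 -0.     0.001] [ 2.1 -2.8 64.9]
```

>>> {"name": "jog_arm", "arguments": {"plan": [[0.003, 0, 0, 2, -3, 15, 1], [0.003, 0, 0, 2, -3, 30, 1], [0.003, 0, 0, 2, -3, 45, 1], [0.003, 0, 0, 2, -3, 60, 1], [0.003, 0, 0, 2, -3, 65, 1], [0.003, 0, 0, 2, -3, 65, 1], [0.003, 0, 0, 2, -3, 65, 1]]}}

```text
time: 3.6
ee_pos: [0.4696, -0.1696, 0.1489]
eef_rot: [0.11, 0.955, -0.032, 0.274]
ft_force: [0.1, 0.4, 0.1]
width: 0.0866
grip_force: 0.0
```

Run:
```python
from h import *
from bench import camera
s=status.read_state();print(s["time"],s["ee_pos"],s["joint_positions"].round(2),s["ft_force"])
c=camera("scene");np.savez("pics/s2.npz",**c);a=c["image"][150:230,220:340]
c=camera("top");np.savez("pics/t2.npz",**c);b=c["image"][170:250,340:460]
cv2.imwrite("pics/c2.png",cv2.resize(np.vstack([a,b]),None,fx=3.5,fy=3.5,interpolation=cv2.INTER_CUBIC)[...,::-1])
```

```text
3.6 [ 0.46964919 -0.16964069  0.14885473] [ 0.46 -0.24 -0.17  2.34 -0.15  0.49  1.73] [0.07464208 0.38875057 0.08881702]
```

View pics/c2.png

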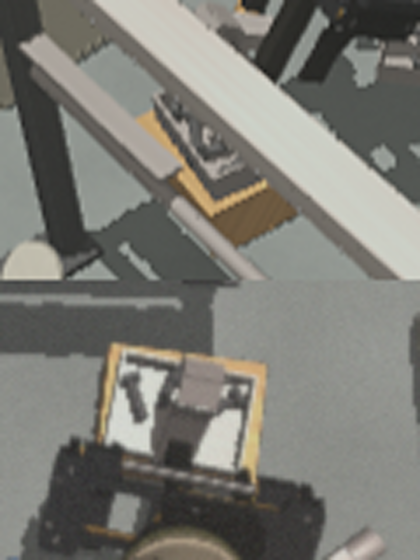

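The crop shows the gripper over the grip at about (180,455), with the tray undisturbed. Now I'll close on it.

>>> {"name": "jog_arm", "arguments": {"plan": [[0, 0, 0, 0, 0, 0, 0.3], [0, 0, 0, 0, 0, 0, -0.2], [0, 0, 0, 0, 0, 0, -0.5], [0, 0, 0, 0, 0, 0, -1], [0, 0, 0, 0, 0, 0, -1], [0, 0, 0, 0, 0, 0, -1], [0, 0, 0, 0, 0, 0, -1], [0, 0, 0, 0, 0, 0, -1]], "squeeze": 40}}

```text
time: 4.5
ee_pos: [0.4694, -0.1698, 0.1479]
eef_rot: [0.11, 0.955, -0.032, 0.273]
ft_force: [-0.2, -0.2, 0.6]
width: 0.0308
grip_force: 0.0
```

>>> {"name": "jog_arm", "arguments": {"plan": [[0, 0, 0, 0, 0, 0, -1], [0, 0, 0, 0, 0, 0, -1], [0, 0, 0, 0, 0, 0, -1], [0, 0, 0, 0, 0, 0, -1], [0, 0, 0, 0, 0, 0, -1], [0, 0, 0, 0, 0, 0, -1]], "squeeze": 40}}

```text
time: 5.1
ee_pos: [0.4694, -0.1698, 0.1478]
eef_rot: [0.111, 0.955, -0.032, 0.273]
ft_force: [-0.2, -0.4, 0.8]
width: 0.0159
grip_force: 40.0
```

Run:
```python
from h import *
s=status.read_state();print(s["ee_pos"],s["width"],s["grip_force"],s["ft_force"],s["torque"])
R0=R_.from_quat(s["eef_rot"]);print(R0.as_matrix().round(3).tolist())
go((s["ee_pos"]+[0,0,.04],R0))
```

```text
[ 0.46936524 -0.1698177   0.14782535] 0.015923872595835102 39.99294888228178 [-0.17956846 -0.41073444  0.78859982] [0.22655453 0.63166352 0.00711524]
[[-0.826, 0.229, 0.515], [0.193, 0.974, -0.122], [-0.529, -0.001, -0.849]]
[0. 0. 0.] [-21.2  -0.  -33.9]
```

>>> {"name": "jog_arm", "arguments": {"plan": [[0, 0, 0, -2, 0, -3, -1], [0, 0, 0, -6, 0, -10, -1], [0, 0, 0, -13, 0, -20, -1], [0, 0, 0, -21, 0, -34, -1], [0, 0, 0, -26, 0, -42, -1], [0, 0, 0, -26, 0, -42, -1], [0, 0, 0, -26, 0, -42, -1]]}}

```text
time: 5.8
ee_pos: [0.4691, -0.1697, 0.197]
eef_rot: [0.11, 0.955, -0.032, 0.273]
ft_force: [0.1, -0.0, -2.7]
width: 0.0157
grip_force: 40.0
```

```bash
cat >> h.py <<'E'
def hookseen(P,x,y,lo,rad=.04):
    R=P.reshape(-1,3);m=(np.hypot(R[:,0]-x,R[:,1]-y)<rad)&(R[:,2]>lo);A=R[m]
    return len(A),A.mean(0).round(4),A.max(0).round(4),cv2.minAreaRect(A[:,:2].astype(np.float32)*1000)
E
python3 - <<'E'
from h import *
from bench import camera
s=status.read_state();print(s["ee_pos"],s["width"],s["grip_force"],s["ft_force"],s["torque"],s["joint_positions"].round(2))
c=camera("top");P=cloud(c)
print(hookseen(P,.525,-.182,.247))
t0=dict(np.load("pics/top0.npz"));print(hookseen(cloud(t0),.525,-.182,.197))
R=P.reshape(-1,3);m=(np.hypot(R[:,0]-.525,R[:,1]+.182)<.075)&(R[:,2]>.128)&(R[:,2]<.15);A=R[m]
print("rim",cv2.minAreaRect(A[:,:2].astype(np.float32)*1000))
# plane slope of the rim, tray frame
yaw=np.deg2rad(-13.2);d=A[:,:2]-[.525,-.182];xt=d@[np.cos(yaw),np.sin(yaw)];yt=d@[-np.sin(yaw),np.cos(yaw)]
for n,k in(("left",yt>.049),("right",yt<-.049),("rear",xt>.035),("front",xt<-.035)):print(n,k.sum(),np.sort(A[k,2])[-6:].round(4))
cv2.imwrite("pics/t3.png",cv2.resize(c["image"][160:250,340:460],None,fx=4,fy=4)[...,::-1])
# target hooking: tray pose -> TCP
E
```

```text
[ 0.46905786 -0.16967708  0.19696116] 0.01570089404554315 39.992295051924884 [ 0.12762476 -0.02040041 -2.71456393] [ 0.27331855  1.00260901 -0.03973012] [ 0.47 -0.31 -0.17  2.28 -0.14  0.62  1.73]
(166, array([ 0.5226, -0.1813,  0.2544]), array([ 0.5428, -0.1647,  0.2659]), ((523.79833984375, -181.90611267089844), (30.13855743408203, 35.70048141479492), 76.40772247314453))
(158, array([ 0.5236, -0.1818,  0.2052]), array([ 0.5432, -0.164 ,  0.215 ]), ((524.6054077148438, -182.63214111328125), (30.46843910217285, 36.9575080871582), 76.6277847290039))
rim ((524.47998046875, -182.07110595703125), (110.43525695800781, 81.4332504272461), 76.48350524902344)
left 47 [0.1413 0.1415 0.1416 0.1419 0.142  0.1445]
right 49 [0.1418 0.1423 0.1424 0.1432 0.1434 0.1435]
rear 57 [0.1399 0.14   0.1401 0.1403 0.1403 0.1404]
front 26 [0.1401 0.1406 0.1407 0.1408 0.1417 0.1428]
```

The tray is held level: the rim corners agree within about 2 mm and the yaw is about −13.5°. Next are the moves to in front of the gap, then over the bar.

```bash
cat >> h.py <<'E'
U=np.array([.0572,.9984]);V=np.array([.9984,-.0572]);PR=np.deg2rad(-3.28);T0=.6829;SM=.2260;S0=.078
def rz(a):return R_.from_rotvec([0,0,a])
def tcp(t,s,zO,off=(-.0567,-.001,.0878)):
    return np.r_[t*V+s*U,zO]+rz(PR).apply(off)
E
python3 - <<'E'
from h import *
s=status.read_state();R1=rz(np.deg2rad(10.2))*R_.from_quat(s["eef_rot"])
print(R1.as_quat(), rot(PR).as_quat())
go((tcp(T0-.09,S0,.136),R1),(tcp(T0,S0,.136),R1))
E
```

```text
[ 0.02516178  0.96120292 -0.00772182  0.27458368] [ 0.02751082  0.96086794 -0.0078886   0.27552445]
[-0.094 -0.    -0.151] [-31.2 226.3 -13. ]
[-0.094 -0.    -0.151] [-106.5  241.8   33.8]
```

>>> {"name": "jog_arm", "arguments": {"plan": [[-0.002, 0, -0.003, -2, 3, -1, -1], [-0.007, 0, -0.011, -6, 15, -3, -1], [-0.016, 0, -0.025, -10, 36, -6, -1], [-0.027, 0, -0.043, -14, 62, -9, -1], [-0.039, 0, -0.062, -18, 92, -11, -1], [-0.052, 0, -0.082, -22, 123, -12, -1], [-0.065, 0, -0.103, -25, 153, -13, -1], [-0.077, 0, -0.122, -28, 182, -13, -1], [-0.086, 0, -0.138, -30, 206, -13, -1], [-0.092, 0, -0.148, -31, 220, -13, -1], [-0.094, 0, -0.151, -31, 226, -13, -1], [-0.094, 0, -0.151, -31, 226, -13, -1]]}}

```text
time: 7.05
ee_pos: [0.5398, 0.0462, 0.2242]
eef_rot: [0.025, 0.961, -0.008, 0.275]
ft_force: [0.5, -0.5, -3.1]
width: 0.016
grip_force: 40.0
```

Run:
```python
from h import *
from bench import camera
s=status.read_state();print(s["time"],s["ee_pos"],s["joint_positions"].round(2),s["ft_force"])
O=s["ee_pos"]-rz(PR).apply([-.0567,-.001,.0878]);print("pred origin t,s,z",O[:2]@V,O[:2]@U,O[2])
c=camera("top");P=cloud(c);R=P.reshape(-1,3);t=R[:,:2]@V;q=R[:,:2]@U
def rect(m):return cv2.minAreaRect(np.stack([t[m],q[m]],1).astype(np.float32)*1000)
w=(abs(t-O[:2]@V)<.07)&(abs(q-O[:2]@U)<.08)
print("hook",rect(w&(R[:,2]>O[2]+.138)&(R[:,2]<O[2]+.16)));print("rim",rect(w&(R[:,2]>O[2]+.02)&(R[:,2]<O[2]+.036)))
R1=rot(PR);go((tcp(T0,S0,.136),R1))
```

```text
7.05 [0.53975942 0.04620112 0.22421619] [ 0.4  -0.23 -0.59  2.13  0.02  0.66  1.29] [ 0.47886269 -0.51851079 -3.05686476]
pred origin t,s,z 0.5929552320552469 0.0780004734706799 0.13641619138473499
hook ((591.5829467773438, 77.61149597167969), (36.7812385559082, 27.271682739257812), 2.44832181930542)
rim ((593.4696655273438, 78.41770935058594), (80.01639556884766, 109.49591064453125), 0.659023106098175)
[ 0.001 -0.002  0.004] [-76.3   0.5  47.9]
```

>>> {"name": "jog_arm", "arguments": {"plan": [[0, 0, 0.002, -4, 0, 2.5, -1], [0, 0, 0.004, -12, 0, 7.5, -1], [0, 0, 0.004, -22, 0, 14, -1], [0, 0, 0.004, -33, 0, 21, -1], [0, 0, 0.004, -44, 0, 28, -1], [0, 0, 0.004, -55, 0.5, 34.5, -1], [0, 0, 0.004, -65, 0.5, 41, -1], [0, 0, 0.004, -72, 0.5, 45.5, -1], [0, 0, 0.004, -76, 0.5, 48, -1], [0, 0, 0.004, -76, 0.5, 48, -1], [0, 0, 0.004, -76, 0.5, 48, -1]]}}

```text
time: 8.2
ee_pos: [0.6294, 0.0416, 0.2237]
eef_rot: [0.027, 0.961, -0.007, 0.275]
ft_force: [-0.1, 0.3, -2.5]
width: 0.0161
grip_force: 40.0
```

Run:
```python
from h import *
from bench import camera
s=status.read_state();print(s["time"],s["ee_pos"],s["joint_positions"].round(2),s["ft_force"])
O=s["ee_pos"]-rz(PR).apply([-.0567,-.001,.0878]);print("pred origin t,s,z",O[:2]@V,O[:2]@U,O[2])
c=camera("scene");P=cloud(c);R=P.reshape(-1,3);t=R[:,:2]@V;q=R[:,:2]@U
w=(abs(t-O[:2]@V)<.05)&(abs(q-O[:2]@U)<.03)&(R[:,2]>.243)&(R[:,2]<.3)
print("hook",w.sum(),t[w].min(),t[w].max(),q[w].min(),q[w].max(),R[w,2].min(),R[w,2].max())
for z in np.arange(.243,.3,.006):
    k=w&(R[:,2]>=z)&(R[:,2]<z+.006)
    if k.any():print(z.round(3),k.sum(),t[k].min().round(4),t[k].max().round(4))
cv2.imwrite("pics/s4.png",cv2.resize(c["image"][130:330,210:410],None,fx=3,fy=3,interpolation=cv2.INTER_CUBIC)[...,::-1])
go((tcp(T0,S0,.0945),R_.from_quat(s["eef_rot"])))
```

```text
8.2 [0.6293999  0.04163642 0.22371932] [ 0.44  0.01 -0.65  1.95  0.24  0.66  1.15] [-0.12203785  0.28993903 -2.46823758]
pred origin t,s,z 0.6827133839672287 0.07857050621331672 0.13591932079305236
hook 287 0.6644146151566781 0.7066375288461998 0.06110107162727631 0.09588468013082659 0.2439996566981536 0.2867822493503812
0.243 14 0.6662 0.7061
0.249 31 0.666 0.7066
0.255 23 0.6654 0.7054
0.261 22 0.6661 0.7046
0.267 49 0.6644 0.7051
0.273 74 0.6671 0.7009
0.279 70 0.6731 0.6942
0.285 4 0.6836 0.6863
[-0.  0.  0.] [21.7 -0.6 35.4]
```

View pics/s4.png

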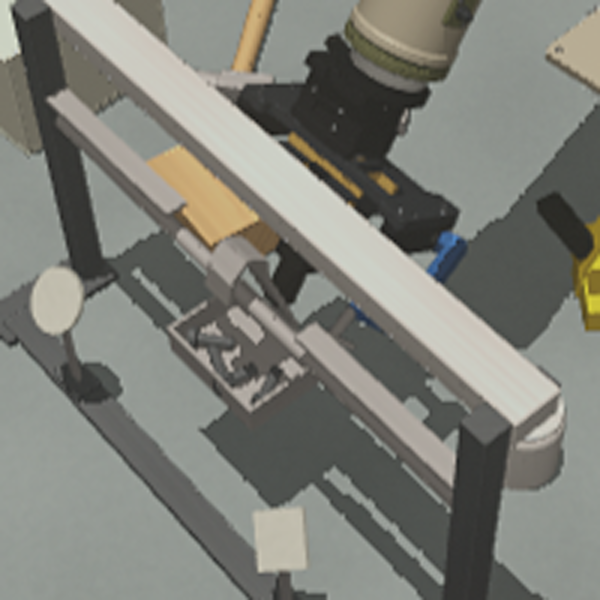

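The crop shows the hook over the bar at (235,265), inside the gap between the strips. The bolts are in the tray, and the diamond head is at (280,540) on the +y side. The measured hook centre (t≈0.685) matches the bar, so I'll lower it.

>>> {"name": "jog_arm", "arguments": {"plan": [[0, 0, 0, 2, 0, 3.5, -1], [0, 0, 0, 5, 0, 8, -1], [0, 0, 0, 8, 0, 13, -1], [0, 0, 0, 11, 0, 18, -1], [0, 0, 0, 14, 0, 23, -1], [0, 0, 0, 17, 0, 28, -1], [0, 0, 0, 19.5, 0, 32, -1], [0, 0, 0, 21, 0, 34, -1], [0, 0, 0, 21, 0, 34, -1], [0, 0, 0, 21, 0, 34, -1]]}}

```text
time: 9.25
ee_pos: [0.6299, 0.0417, 0.1842]
eef_rot: [0.027, 0.961, -0.007, 0.275]
ft_force: [0.2, -0.4, -2.1]
width: 0.0157
grip_force: 40.0
```

Run:
```python
from h import *
s=status.read_state();print(s["time"],s["joint_positions"].round(2),s["ft_force"])
O=s["ee_pos"]-rz(PR).apply([-.0567,-.001,.0878]);print("pred origin t,s,z",O[:2]@V,O[:2]@U,O[2])
R0=R_.from_quat(s["eef_rot"])
go((tcp(T0,S0,.0935),R0),(tcp(T0,SM,.0955),R0))
```

```text
9.25 [ 0.42  0.06 -0.65  2.    0.33  0.58  1.07] [ 0.230201   -0.38648936 -2.13735651]
pred origin t,s,z 0.6832429439186576 0.07867211140574787 0.0963717622946962
[0. 0. 0.] [ 1.8 -0.7  2.3]
[0. 0. 0.] [  0.6 147.3   0.8]
```

>>> {"name": "jog_arm", "arguments": {"plan": [[0, 0, 0, 0.5, 0, 0.9, -1], [0, 0, 0, 1.0, 0, 1.6, -1], [0, 0, 0, 1.4, 0, 2.2, -1], [0, 0, 0, 1.4, 0, 2.2, -1]]}}

```text
time: 9.65
ee_pos: [0.6299, 0.0416, 0.1816]
eef_rot: [0.027, 0.961, -0.007, 0.275]
ft_force: [-2.0, -0.0, 0.3]
width: 0.0156
grip_force: 40.0
```

Light contact with the bar, so it's seated. Now the slide along the bar towards the diamond marker.

>>> {"name": "jog_arm", "arguments": {"plan": [[0, 0, 0, -0.2, 3, -0.4, -1], [0, 0, 0, -0.2, 10, -0.4, -1], [0, 0, 0, -0.2, 20, -0.4, -1], [0, 0, 0, -0.2, 31, -0.4, -1], [0, 0, 0, -0.2, 42, -0.4, -1], [0, 0, 0, -0.2, 52, -0.4, -1], [0, 0, 0, -0.2, 61, -0.4, -1], [0, 0, 0, -0.2, 68, -0.4, -1], [0, 0, 0, -0.2, 73, -0.4, -1], [0, 0, 0, -0.2, 75, -0.4, -1]]}}

```text
time: 10.65
ee_pos: [0.6339, 0.1174, 0.1818]
eef_rot: [0.027, 0.961, -0.007, 0.275]
ft_force: [-0.5, 0.3, -1.4]
width: 0.0159
grip_force: 40.0
```

Run:
```python
from h import *
s=status.read_state();print(s["time"],s["joint_positions"].round(2),s["ft_force"])
O=s["ee_pos"]-rz(PR).apply([-.0567,-.001,.0878]);print("pred origin t,s,z",O[:2]@V,O[:2]@U,O[2])
go((tcp(T0+.0003,SM,.0945),rot(PR)))
```

```text
10.65 [ 0.29  0.11 -0.69  1.95  0.51  0.64  0.79] [-0.53066517  0.29503214 -1.42414725]
pred origin t,s,z 0.6828794450154556 0.1544487469431732 0.09402657422048237
[ 0.002 -0.001  0.001] [-0.6 71.6 -0.1]
```

>>> {"name": "jog_arm", "arguments": {"plan": [[0, 0, 0, -0.2, 3, -0.1, -1], [0, 0, 0, -0.2, 10, -0.1, -1], [0, 0, 0, -0.2, 20, -0.1, -1], [0, 0, 0, -0.2, 30, -0.1, -1], [0, 0, 0, -0.2, 40, -0.1, -1], [0, 0, 0, -0.2, 50, -0.1, -1], [0, 0, 0, -0.2, 59, -0.1, -1], [0, 0, 0, -0.2, 66, -0.1, -1], [0, 0, 0, -0.2, 70, -0.1, -1], [0, 0, 0, -0.2, 71.5, -0.1, -1], [0, 0, 0, -0.2, 71.5, -0.1, -1]]}}

```text
time: 11.75
ee_pos: [0.6381, 0.1879, 0.1821]
eef_rot: [0.027, 0.961, -0.007, 0.275]
ft_force: [0.4, -0.3, -2.5]
width: 0.0158
grip_force: 40.0
```

```bash
cat > look.py <<'E'
from h import *
from bench import camera
import sys
s=status.read_state();print(s["time"],s["joint_positions"].round(2),s["ft_force"])
O=s["ee_pos"]-rz(PR).apply([-.0567,-.001,.0878]);print("pred origin t,s,z",O[:2]@V,O[:2]@U,O[2])
c=camera("scene");P=cloud(c);R=P.reshape(-1,3);t=R[:,:2]@V;q=R[:,:2]@U
w=(abs(t-T0)<.06)&(abs(q-SM)<.075)&(R[:,2]>.112)&(R[:,2]<.132)
A=np.stack([t[w],q[w]],1).astype(np.float32)*1000;print("rim",w.sum(),cv2.minAreaRect(A))
k=w&(t>T0+.03);print("rear wall s",q[k].min(),q[k].max(),"z",np.sort(R[k,2])[-5:])
m=(abs(t-T0-.085)<.035)&(abs(q-SM)<.05)&(R[:,2]>.108)&(R[:,2]<.17);print("mark s",q[m].min(),q[m].max())
w=(t-T0>.008)&(t-T0<.03)&(abs(q-SM)<.04)&(R[:,2]>.205)&(R[:,2]<.225);print("hook tip",w.sum(), w.any() and (q[w].min(),q[w].max()))
cv2.imwrite(sys.argv[1],cv2.resize(c["image"][200:370,260:430],None,fx=3.4,fy=3.4,interpolation=cv2.INTER_CUBIC)[...,::-1])
E
python3 look.py pics/s5.png
```

```text
11.75 [ 0.15  0.19 -0.71  1.89  0.65  0.73  0.58] [ 0.36317671 -0.29682591 -2.54753521]
pred origin t,s,z 0.6830301015136314 0.2250852715902497 0.09425354694635844
rim 327 ((684.8214111328125, 226.41259765625), (112.5469741821289, 82.02555847167969), 89.89442443847656)
rear wall s 0.17184098092877548 0.2819330040646909 z [0.12459174 0.12476165 0.12482518 0.12548271 0.12684992]
mark s 0.19375851119059515 0.25815514122542405
hook tip 63 (np.float64(0.21114180092189325), np.float64(0.2414896447315824))
```

View pics/s5.png

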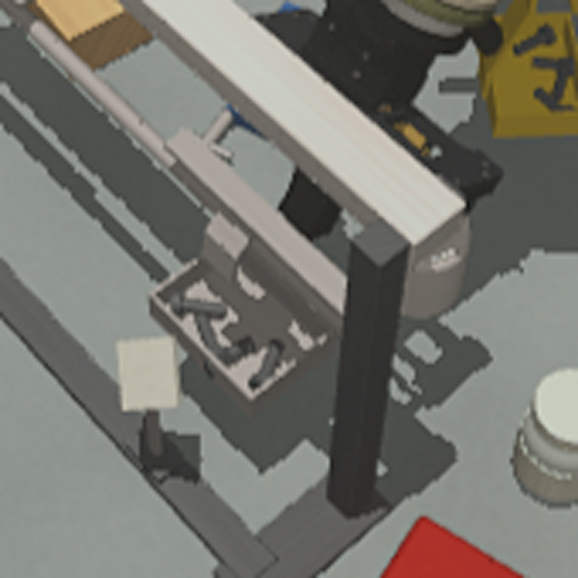

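The crop shows the hook under the left strip at (228,240), bolts inside. The hook tip's centre (s≈0.2263) agrees with the diamond's (0.2260). I'll seat it and release.

>>> {"name": "jog_arm", "arguments": {"plan": [[0, 0, 0, 0.3, 0, 0.5, -1], [0, 0, 0, 0.5, 0, 0.8, -1], [0, 0, 0, 0.5, 0, 0.8, -1], [0, 0, 0, 0.5, 0, 0.8, -0.6], [0, 0, 0, 0.5, 0, 0.8, -0.5], [0, 0, 0, 0.5, 0, 0.8, -0.3], [0, 0, 0, 0.5, 0, 0.8, 0], [0, 0, 0, 0.5, 0, 0.8, 0.2], [0, 0, 0, 0.5, 0, 0.8, 0.4], [0, 0, 0, 0.5, 0, 0.8, 0.4], [0, 0, 0, 0.5, 0, 0.8, 0.4]]}}

```text
time: 12.9
ee_pos: [0.6381, 0.1879, 0.1811]
eef_rot: [0.027, 0.961, -0.007, 0.275]
ft_force: [-0.0, 0.4, 0.5]
width: 0.0583
grip_force: 0.0
```

```bash
python3 look.py pics/s6.png
```

```text
12.9 [ 0.15  0.19 -0.71  1.89  0.65  0.73  0.58] [-0.01007905  0.38058441  0.45682558]
pred origin t,s,z 0.6830063965571885 0.2251398501198167 0.09333666740735695
rim 314 ((686.577392578125, 226.16143798828125), (85.17718505859375, 112.29583740234375), 0.8850009441375732)
rear wall s 0.17049729970772845 0.28139688558329634 z [0.12445048 0.12446587 0.12462041 0.12465088 0.1246724 ]
mark s 0.19258701914765455 0.2583777262140399
hook tip 67 (np.float64(0.21038658238135582), np.float64(0.2415310605561504))
```

Released and still centred. Now I'll back out along the tool axis.

>>> {"name": "jog_arm", "arguments": {"plan": [[0, 0, 0, 0, 0, -5, 0.4], [0, 0, 0, 0, 0, -15, 0.4], [0, 0, 0, 0, 0, -30, 0.4], [0, 0, 0, 0, 0, -50, 0.4], [0, 0, 0, 0, 0, -70, 0.4], [0, 0, 0, 0, 0, -95, 0.4], [0, 0, 0, 0, 0, -120, 0.4], [0, 0, 0, 0, 0, -140, 0.4], [0, 0, 0, 0, 0, -150, 0.4], [0, 0, 0, 0, 0, -150, 0.4], [0, 0, 0, 0, 0, -150, 0.4], [0, 0, 0, 0, 0, -150, 0.4]]}}

```text
time: 14.15
ee_pos: [0.5588, 0.1919, 0.3072]
eef_rot: [0.027, 0.961, -0.007, 0.274]
ft_force: [-0.1, 0.2, 0.3]
width: 0.061
grip_force: 0.0
```

```bash
python3 look.py pics/s7.png
```

```text
14.15 [ 0.21 -0.12 -0.74  1.87  0.28  0.92  0.85] [-0.06680604  0.22615161  0.32732065]
pred origin t,s,z 0.6036578790279435 0.22451334295645947 0.21940166391693527
rim 329 ((685.9285278320312, 225.42926025390625), (83.39673614501953, 113.27733612060547), 0.19212737679481506)
rear wall s 0.17054439230798957 0.28134847807145724 z [0.12409919 0.12427215 0.12458806 0.12575102 0.12586989]
mark s 0.19533586473624936 0.2583813888275515
hook tip 71 (np.float64(0.21052397784740112), np.float64(0.2414509357498661))
```

View pics/s7.png

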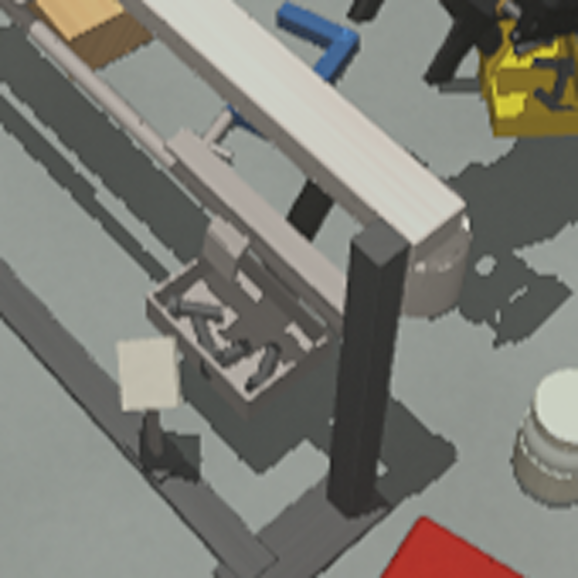

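The tray hangs level and still at (240,320), centred on the diamond marker. The bolts are in it, its grip is on the robot's side, and the gripper is clear.

```bash
python3 -c "
from bench import order;print(order.close_job())"
```

```text
the job is handed in; nothing more can be done
None
```

The tray hangs freely on the bar under the left strip, level with its bolts in it and, by camera, within about 1 mm of the diamond marker's centre; I handed the job in about 14 s into the 48 s allowed.

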